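# Stack a bearing unit in a sprung nest and hold it flush

## Robot

A 6-joint arm with a two-finger parallel gripper is mounted at the origin on the work surface. World frame = base frame: x ahead of the robot, y to its left, z up, the work surface at z = 0. Lengths are in mm, angles in rad, forces in N, time in s.
With the tool pointing down it reaches from about 350 to 975 mm from the base axis. Payload 7.1 kg.
Tool frame: the origin (TCP) lies midway between the tips of the shut fingers; the grasp point (between the pads) lies 19 mm behind it; z points along the fingers, y is the line along which they close (so a half turn about z gives the same grasp; the last joint's range is limited). The gripper opens to 88 mm and grips with 3 to 60 N. Pads are 20 mm wide; open, the fingers measure 115 mm over their backs; the gripper's body (75 mm by 178 mm) begins 61 mm behind the grasp point.
Start: joints at [-1.181, 0.423, 1.63, -0, 1.089, -0.019], TCP at [248.458, -573.475, 222.675] pointing down, gripper open.
Joint ranges: [-3, 3], [-0.9, 2.11], [0.09, 2.58], [-1.31, 4.45], [0.11, 2.69], [-2.54, 2.54]. Speed limits (rad/s): [2.39, 2.39, 3.01, 3.14, 3.14, 3.14].

## Interface

Orientations are given as a rotation vector (axis times angle).
In Python, from workcell import ctrl gives the robot as it stands.
- The arm moves only by the shell command python3 -m pendant 'ROWS'. ROWS is a JSON object of lists of equal length, an entry for each row: "grip": the opening, from -1 (shut) to 1 (fully open); "linear": the shift along the tool's x, y, z in mm, a list of three; "angular": the turn, a rotation vector about the tool's x, y, z in rad, a list of three. In form: {"grip": [grip, ...], "linear": [[tx, ty, tz], ...], "angular": [[ax, ay, az], ...]}. A call has 1 to 12 rows; each row shifts and turns the commanded pose from where the row before left it, along the tool's axes as they then stand; what a row does not reach is not made up. A row lasts 1/12 s, in which the tool goes at most 41.7 mm and 7.16 degrees, less where a joint would pass 70% of its speed; a pose out of reach is approached as far as the arm can. A call with a gripper value outside its range is refused whole. The fingers move at their own pace and stop on an object; the grip force is fixed at half the most. Time passes only in rows, so rows that do not move let the fingers close. It gives the time, the measured TCP pose, the force, the opening and the grip force at its end, in the units of the state.
- ctrl.get_obs(): the state, without advancing time (a new reading comes with each control period).
- ctrl.get_image(name): name is "scene" or "top" or "wrist"; returns the picture (420x560x3 uint8, red, green, blue); there is no depth.
- ctrl.camera_params(name): a dict with "vfov" (degrees; the focal length in pixels is half the picture's height over the tangent of half this angle, whatever the lens; pixels are square), "cx", "cy" (the principal point, pixels), "R" (3x3) and "t" (3): a world point X has camera coordinates R X + t; the wrist camera has in their place "T_tool_cam" (4x4, takes a point from camera to tool coordinates, whose origin is the TCP and whose axes are the flange's). Camera axes: x right, y down, z forward; pixel columns grow to the right and rows downward; lengths in mm; the calibration is good to about 2 mm. A picture is of the moment at which its call begins: read the wrist's pose just before it. camera_params takes no time and is no camera call.
- ctrl.close_job(): hands the job in; it is judged then, once.
The state is a dict: "t": time; "qpos": joint angles; "qvel": joint speeds; "joint_torque": joint torques, N m; "ee_pos": TCP position; "orientation": TCP orientation; "ft_force": force on the tool from outside, world axes, zero at the start; "moment": the same for the moment, N m; "width": finger opening in mm; "grasp_force": force on a finger pad.
Only numpy, scipy, OpenCV 4.12 (cv2) and the standard library are available. Lean on these libraries where they do the work, as an engineer would, in place of code of your own. Each camera call takes 0.05 s, during which the arm holds its last target. There are 200 camera calls.

## Task

Build the unit in the green sprung nest: lay the aluminium housing in flat, then the orange spacer ring on it, then the blue top disc, letting go of each. Then press the top disc down against the nest's spring until its top face is flush with the yellow rim of the jaws (not down to the bottom stop) and finish still holding it there, so that I can fit the retaining pin. Leave the other things on the bench where they are.

Things in the scene. Friction and masses are not known exactly. Their poses are not given: they have to be found in the camera images.
- nest: bolted fixture, turned up to 0.5 rad: dark base 120 (x) x 100 (y) x 12 mm, origin under its centre on the bench, z up. Curved green jaws, 10 mm thick with yellow tops 89 mm above the bench, on its +x and -x sides; between them a round pocket 56 mm wide (60 at the top 5 mm). Its +y and -y sides are open slots 40 mm wide, for fingers closing along its y axis to lower and release a part
- nest_rim (a point): point on the pocket's axis at the height of the yellow jaw tops (89 mm above the bench)
- plate (a joint): travel (m) of the nest's sprung round floor plate, 48 mm across: 0 = up, grows when pushed down, stop at 0.014. Spring 8 N preload + 0.6 N per mm; the parts' weight does not move it; it springs back. With all parts stacked the disc's top stands 7 mm above the rim: flush is about 0.007 and takes about 9 N
- seat (a point): centre of the floor plate's upper face, 32 mm above the bench when up; it moves with the plate
- housing: bearing housing: aluminium cylinder, 52 mm diameter, 30 mm high, black bore mark and 4 dark bolt heads on top; origin at the centre of its underside, z up
- spacer: orange plastic spacer ring, 52 mm outside, 28 mm hole, 16 mm high; origin at the centre of its underside, z up
- topdisc: blue top disc, 52 mm diameter, 18 mm thick, 4 bright bolt heads on top near the edge; origin at the centre of its underside, z up
- disc_top (a point): centre of the blue disc's top face
- stepblock: bystander: dark steel step clamp block, 50 x 30 mm, 25 mm high; origin on its underside
- wrench: bystander: steel wrench lying flat, about 180 mm long, between nest and far side, left; origin on its underside
- oil: bystander: yellow plastic oil bottle with red cap, 56 mm across, 150 mm high, upright beyond the nest; origin on its underside
- taper: bystander: bright steel cutter holder standing on its flange with its cone up, 60 mm across, 95 mm high, beyond the nest; origin on its underside
- spray: bystander: grey can, 66 mm across, 170 mm high, upright at the left; origin on its underside
- hammer: bystander: hammer lying flat at the left, about 240 mm long; origin on its underside
- screwdriver: bystander: screwdriver lying flat at the right, about 200 mm long; origin on its underside
Mind the look-alikes: they are no part of the job. Several things have the shape of the housing; the one meant has the colours described above.

How it is judged (in metres and radians):
On the way, in this order (a step that is already met when the one before it is completed fails the run):
1. the housing lies flat in the nest, let go (horizontal distance between housing and seat below 0.004 m and z of housing in the frame of seat between -0.002 and 0.002 m and angle between housing's own z axis and vertical below 0.05 rad and contact force between the fingers and housing below 0.2 N), for 0.2 s.
2. the spacer lies flat on the housing in the nest, let go (horizontal distance between each of housing, spacer and seat below 0.004 m and z of housing in the frame of seat between -0.002 and 0.002 m and angle between each of housing, spacer's own z axis and vertical below 0.05 rad and z of spacer in the frame of housing between 0.028 and 0.032 m and contact force between the fingers and spacer below 0.2 N), for 0.2 s.
3. the top disc lies flat on the spacer, let go, the spring still up (horizontal distance between each of housing, spacer, topdisc and seat below 0.004 m and z of housing in the frame of seat between -0.002 and 0.002 m and angle between each of housing, spacer, topdisc's own z axis and vertical below 0.05 rad and z of spacer in the frame of housing between 0.028 and 0.032 m and z of topdisc in the frame of spacer between 0.014 and 0.018 m and contact force between the fingers and topdisc below 0.2 N and value of joint plate below 0.003 m), for 0.2 s.
4. the top disc is pressed flush with the rim and kept there (z of disc_top in the frame of nest_rim between -0.003 and 0.003 m and contact force between the fingers and topdisc above 3 N), for 0.5 s.
At the end, for the whole second after the job is handed in: Housing, spacer and top disc are stacked in that order in the nest, each flat (within 0.05 rad), on the pocket's axis within 4 mm and on the part below within 2 mm; the fingers press on the top disc with more than 3 N and hold its top face level with the jaw tops within 3 mm, at rest (all of step 4 and horizontal distance between each of housing, spacer, topdisc and seat below 0.004 m and z of housing in the frame of seat between -0.002 and 0.002 m and angle between each of housing, spacer, topdisc's own z axis and vertical below 0.05 rad and z of spacer in the frame of housing between 0.028 and 0.032 m and z of topdisc in the frame of spacer between 0.014 and 0.018 m and velocity of joint plate between -0.01 and 0.01 m/s); the arm keeps its last pose, push and grip.
It fails at once if a bystander (step block, wrench, oil bottle, taper holder, grey can, hammer, screwdriver) is moved more than 30 mm (distance of any of stepblock, wrench, oil, taper, spray, hammer, screwdriver from where it was at the start of the episode above 0.03 m).
It also fails if it takes over 72 s, if anything falls off the work surface, if the arm or the gripper's body presses on something with over 40 N, if the wrist force passes 120 N, or if a joint passes its speed limit or range.

## Working session

There is one attempt and no reset: what is moved stays moved. The work goes in short steps, Python scripts to look and compute and a shell command to move; the robot and the scene stay as the last step left them, time stands still between calls to the robot, and variables do not carry over. Pictures are saved under pics/ and viewed, at most 10 in all, crops included, and the job is handed in when it is done.

```bash
mkdir -p pics; ls; python3 - <<'E'
from workcell import ctrl
import cv2
for n in ("scene","top"):
    im=ctrl.get_image(n); cv2.imwrite(f"pics/{n}0.png",cv2.resize(im[:,:,::-1],(800,600),interpolation=cv2.INTER_CUBIC))
    p=ctrl.camera_params(n); print(n,p)
print(ctrl.camera_params("wrist")); print(ctrl.get_obs())
E
```

```text
pics
scene {'vfov': 56.318920699217315, 'cx': 283.1024423220014, 'cy': 204.71105502325764, 'R': array([[-0.31620478,  0.94858614,  0.01410228],
       [ 0.62084178,  0.21814758, -0.75297219],
       [-0.71733536, -0.22933812, -0.65790121]]), 't': array([ 187.28065216, -294.04394287, 1739.27969794])}
top {'vfov': 55.15695092066337, 'cx': 275.8423076157852, 'cy': 210.5841007727456, 'R': array([[ 0.01597342, -0.99971327,  0.01783917],
       [-0.9936789 , -0.0178547 , -0.11083071],
       [ 0.11111744, -0.01595606, -0.99367918]]), 't': array([ -16.1395476 ,  559.90964814, 1134.61461081])}
{'vfov': 71.34195402284048, 'cx': 282.4809685006334, 'cy': 213.00028225577415, 'T_tool_cam': array([[ 1.60759280e-03, -9.65617783e-01, -2.59960983e-01,
         7.06145549e+01],
       [ 9.99998687e-01,  1.49942818e-03,  6.14385168e-04,
         5.12070295e-01],
       [-2.03468421e-04, -2.59961629e-01,  9.65618926e-01,
        -1.60499089e+02],
       [ 0.00000000e+00,  0.00000000e+00,  0.00000000e+00,
         1.00000000e+00]])}
{'t': 0.1, 'qpos': array([-1.18098144e+00,  4.23789046e-01,  1.63060857e+00, -6.91703845e-06,
        1.08859381e+00, -1.90068173e-02]), 'qvel': array([ 0.00208241, -0.00107571, -0.00127117, -0.00065427,  0.00019935,
        0.00114892]), 'joint_torque': array([ 5.94681842e-04, -5.45612633e+01, -2.74324733e+01,  6.45249733e-02,
        1.87294430e-02, -6.73830527e-06]), 'ee_pos': array([ 248.28168609, -573.01972294,  221.96601908]), 'orientation': array([-3.07484092e+00, -6.37438966e-01,  4.14313702e-04]), 'ft_force': array([ 0.20238295,  0.74234889, -0.47676762]), 'moment': array([-0.02683412, -0.01119354,  0.02403416]), 'grasp_force': 0.0, 'width': 87.67859635556434}
```

View pics/top0.png

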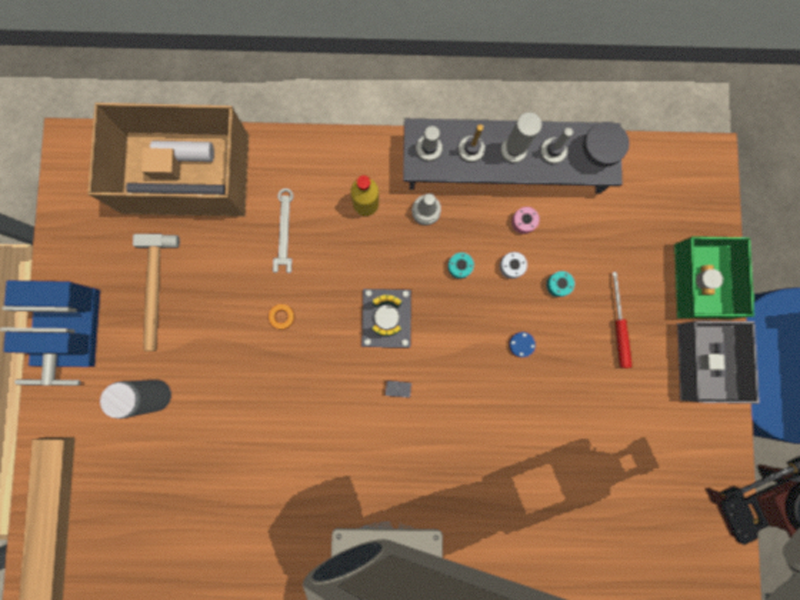

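View pics/scene0.png

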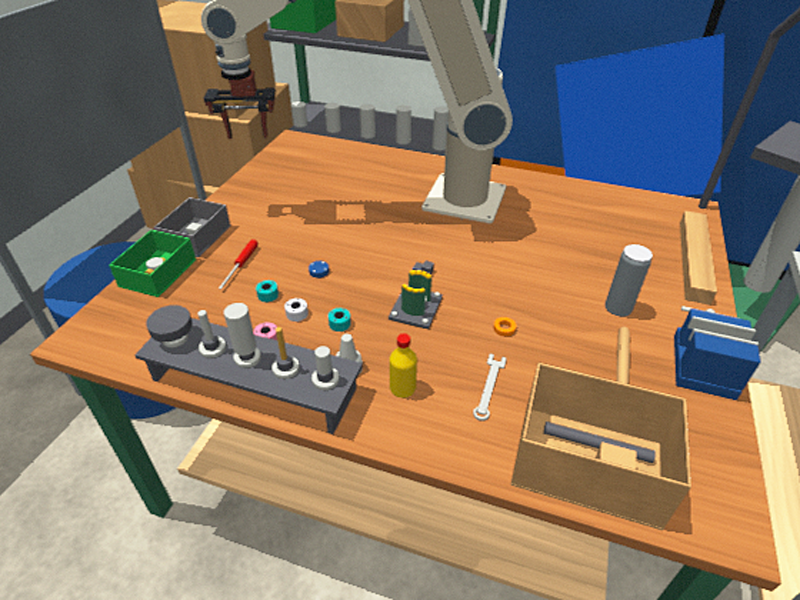

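The top view shows the housing (white/grey) at (514,265), spacer at (281,316), disc at (522,345) and nest at (387,318), all in 800x600 px. The nest's slots face roughly ±y.

```bash
cat > h.py <<'E'
from workcell import ctrl
import numpy as np, cv2
from scipy.spatial.transform import Rotation as Rn
def cam(name):
    p=ctrl.camera_params(name); f=210/np.tan(np.radians(p["vfov"]/2))
    if "R" in p: R,t=np.array(p["R"]),np.array(p["t"])
    else:
        o=ctrl.get_obs(); T=np.array(p["T_tool_cam"]); Rw=Rn.from_rotvec(o["orientation"]).as_matrix()
        Rc=Rw@T[:3,:3]; c=Rw@T[:3,3]+o["ee_pos"]; R=Rc.T; t=-R@c
    return f,p["cx"],p["cy"],R,t
def w(c,u,v,z):
    f,cx,cy,R,t=c; d=R.T@[(u-cx)/f,(v-cy)/f,1]; o=-R.T@t
    return (o+d*(z-o[2])/d[2])[:2].round(1)
def px(c,X):
    f,cx,cy,R,t=c; q=R@np.array(X,float)+t; return np.array([cx+f*q[0]/q[2],cy+f*q[1]/q[2]])
def delta(x,y,z,yaw=None):
    "tool-frame shift (mm) and turn to a tool-down pose with closing axis (tool y) at world angle yaw"
    o=ctrl.get_obs(); Rw=Rn.from_rotvec(o["orientation"]).as_matrix()
    print("lin",(Rw.T@(np.array([x,y,z])-o["ee_pos"])).round(1))
    if yaw is not None:
        ys=[]
        for k in (0,np.pi):
            a=yaw+k; Y=np.array([np.cos(a),np.sin(a),0]); Z=np.array([0,0,-1.]); X=np.cross(Y,Z)
            ys.append(Rn.from_matrix(Rw.T@np.c_[X,Y,Z]).as_rotvec().round(3))
        print("ang",ys, "q6",o["qpos"][5].round(2))
E
python3 - <<'E'
from h import *
c=cam("top"); im=ctrl.get_image("top"); s=1.4286
for n,(u,v),z in (("housing",(514,265),30),("spacer",(281,316),16),("disc",(522,345),18),("nestrim",(387,314),89),("oil",(364,197),75),("taper",(427,210),0),("step",(398,389),25)):
    print(n,w(c,u/s,v/s,z))
for b in ((369,295),(403,293),(404,342),(370,342)): print(w(c,b[0]/s,b[1]/s,12))
a=cv2.resize(im[190:255,240:305,::-1],(520,520),interpolation=cv2.INTER_CUBIC); cv2.imwrite("pics/nest0.png",a)
E
```

```text
housing [ 638.7 -251.8]
spacer [526.5 223.7]
disc [ 475.5 -269.8]
nestrim [527.9   7.5]
oil [762.2  57.3]
taper [759. -74.]
step [383.  -17.5]
[573.5  45. ]
[578.9 -25.2]
[477.8 -28.6]
[476.7  40.9]
```

View pics/nest0.png

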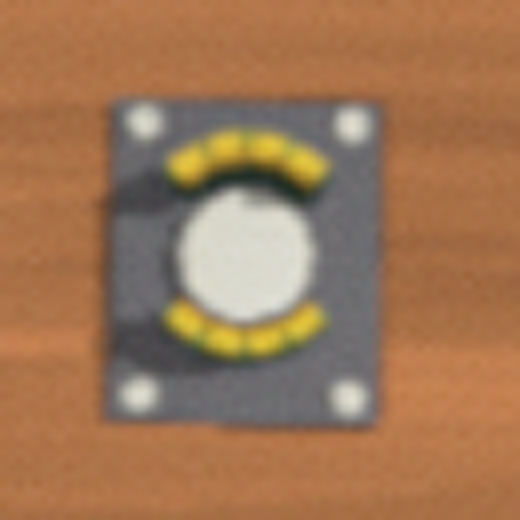

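```bash
python3 - <<'E'
from h import *
c=cam("top"); B=[(145,122),(353,125),(349,398),(138,396)]
P=np.array([w(c,240+u/8,190+v/8,14) for u,v in B]); print(P,P.mean(0))
d=P[0]+P[1]-P[2]-P[3]; e=P[0]+P[3]-P[1]-P[2]; print("yaw x",np.arctan2(d[1],d[0]),"y",np.arctan2(-e[0],e[1]))
print("plate",w(c,240+246/8,190+254/8,32))
o=ctrl.get_obs(); print(Rn.from_rotvec(o["orientation"]).as_matrix().round(3))
delta(638,-252,200,np.pi/2)
E
```

```text
[[576.9  45.5]
 [577.2 -31.1]
 [476.7 -31. ]
 [476.2  46. ]] [526.75   7.35]
yaw x -0.002982098515987254 y 0.005208286239072683
plate [527.3   7.6]
[[ 0.918  0.397 -0.   ]
 [ 0.397 -0.918  0.001]
 [ 0.    -0.001 -1.   ]]
lin [ 485.2 -139.7   22.3]
ang [array([-0.000e+00, -2.000e-03, -2.733e+00]), array([-0.001,  0.   ,  0.409])] q6 -0.02
```

```bash
python3 -m pendant '{"grip":[1,1,1,1,1,1,1,1,1,1,1,1],"linear":[[0,0,0],[0,0,0],[0,0,0],[0,0,0],[26,-21,2],[26,-21,2],[26,-21,2],[26,-21,2],[26,-21,2],[26,-21,2],[26,-21,2],[26,-21,2]],"angular":[[0,0,0.102],[0,0,0.102],[0,0,0.102],[0,0,0.102],[0,0,0],[0,0,0],[0,0,0],[0,0,0],[0,0,0],[0,0,0],[0,0,0],[0,0,0]]}'
python3 -m pendant '{"grip":[1,1,1,1,1,1,1,1,1],"linear":[[26,-21,2],[26,-21,2],[26,-21,2],[26,-21,2],[26,-21,0],[26,-21,0],[26,-21,0],[0,0,0],[0,0,0]],"angular":[[0,0,0],[0,0,0],[0,0,0],[0,0,0],[0,0,0],[0,0,0],[0,0,0],[0,0,0],[0,0,0]]}'
python3 - <<'E'
from h import *
c=cam("wrist"); im=ctrl.get_image("wrist"); np.save("wr.npy",im)
print(px(c,[639,-252,30])); delta(639,-252,200,-np.pi/2)
cv2.imwrite("pics/w1.png",im[:,:,::-1])
E
```

```text
t: 1.15
ee_pos: [457.3, -404.0, 206.4]
orientation: [-3.141, -0.001, 0.0]
ft_force: [0.6, -0.2, 0.1]
width: 88.0
grasp_force: 0.0
t: 1.9
ee_pos: [639.0, -256.7, 198.0]
orientation: [-3.141, -0.006, 0.001]
ft_force: [-1.2, -0.5, -0.6]
width: 88.0
grasp_force: 0.0
[277.72594346 198.04382112]
lin [ 1.1 -5.7 -2. ]
ang [array([-0.   ,  0.001,  0.002]), array([-2.000e-03, -0.000e+00, -3.139e+00])] q6 1.17
```

View pics/w1.png

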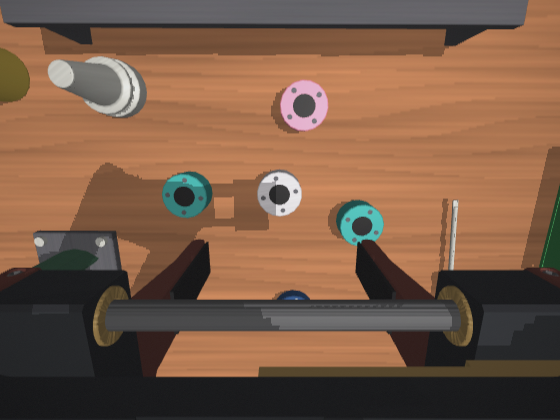

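The housing is centred at (279,194), with teal look-alikes at (186,194) and (361,224). The right finger's clearance needs checking.

```bash
python3 - <<'E'
from h import *
c=cam("wrist")
h=w(c,279.3,194.3,30); print(h,w(c,361,224,30),w(c,185,195,30))
delta(h[0],h[1],5,-np.pi/2)
E
```

```text
[ 642.3 -254.8] [ 607.1 -350.8] [ 641.1 -146.9]
lin [  4.6  -2.8 193. ]
ang [array([-0.   ,  0.001,  0.002]), array([-2.000e-03, -0.000e+00, -3.139e+00])] q6 1.17
```

```bash
python3 -m pendant '{"grip":[1,1,1,1,1,1,1],"linear":[[1,-0.5,26],[1,-0.5,26],[1,-0.5,26],[1,-0.5,26],[0,0,26],[0,0,0],[0,0,0]],"angular":[[0,0,0],[0,0,0],[0,0,0],[0,0,0],[0,0,0],[0,0,0],[0,0,0]]}'
python3 - <<'E'
from h import *
c=cam("wrist"); im=ctrl.get_image("wrist")
print(px(c,[642,-255,30])); delta(642,-255,5,-np.pi/2)
cv2.imwrite("pics/w2.png",im[:,:,::-1])
E
```

```text
t: 2.53
ee_pos: [640.1, -256.8, 67.5]
orientation: [-3.14, 0.001, 0.005]
ft_force: [0.3, -0.7, 0.9]
width: 87.8
grasp_force: 0.0
[278.99192949 234.02411212]
lin [ 0.3 -2.2 64.3]
ang [array([-0.   ,  0.   , -0.001]), array([0.   , 0.   , 3.141])] q6 1.17
```

View pics/w2.png

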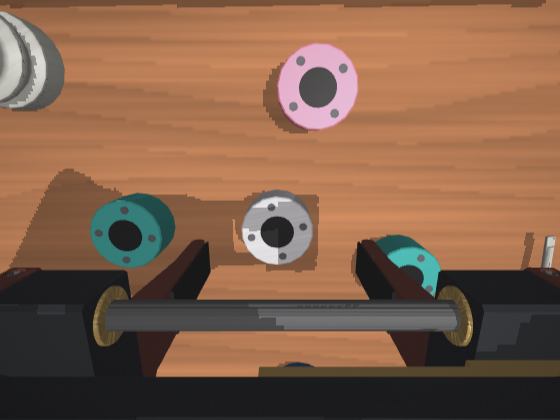

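The housing top is centred at (277.5,231.5), about 1.7 mm further out in x than predicted. I'll descend and grip.

```bash
python3 -m pendant '{"grip":[1,1,1,1,-1,-1,-1,-1,-1,-1,-1,-1],"linear":[[1,-1,21],[1,-1,21],[0,-1,20],[0,0,0],[0,0,0],[0,0,0],[0,0,0],[0,0,0],[0,0,0],[0,0,0],[0,0,0],[0,0,0]],"angular":[[0,0,0],[0,0,0],[0,0,0],[0,0,0],[0,0,0],[0,0,0],[0,0,0],[0,0,0],[0,0,0],[0,0,0],[0,0,0],[0,0,0]]}'
```

```text
t: 3.58
ee_pos: [644.6, -253.3, 7.5]
orientation: [3.141, 0.001, 0.001]
ft_force: [-0.8, 0.4, 5.1]
width: 51.4
grasp_force: 30.0
```

```bash
python3 -m pendant '{"grip":[-1,-1,-1,-1,-1,-1,-1,-1,-1,-1,-1,-1],"linear":[[0,0,-15],[0,0,-30],[0,0,-30],[0,0,-30],[0,0,-35],[-8,-18,0],[-12,-27,0],[-12,-27,0],[-12,-27,0],[-12,-27,0],[-12,-27,0],[-12,-27,0]],"angular":[[0,0,0],[0,0,0],[0,0,0],[0,0,0],[0,0,0],[0,0,0],[0,0,0],[0,0,0],[0,0,0],[0,0,0],[0,0,0],[0,0,0]]}'
python3 -m pendant '{"grip":[-1,-1,-1,-1,-1,-1],"linear":[[-12,-27,0],[-12,-27,0],[-8,-18,0],[-5,-9,0],[0,0,0],[0,0,0]],"angular":[[0,0,0],[0,0,0],[0,0,0],[0,0,0],[0,0,0],[0,0,0]]}'
python3 - <<'E'
from h import *
c=cam("wrist"); im=ctrl.get_image("wrist")
o=ctrl.get_obs();print(o["ee_pos"]); delta(527,7.5,145,-np.pi/2)
for X in ([527+58,7.5,12],[527+33,7.5,89],[527,7.5,89]): print(px(c,X))
cv2.imwrite("pics/w3.png",im[:,:,::-1])
c=cam("top"); im=ctrl.get_image("top"); cv2.imwrite("pics/t3.png",cv2.resize(im[180:260,230:310,::-1],(560,560),interpolation=cv2.INTER_CUBIC))
E
```

```text
t: 4.58
ee_pos: [563.1, -72.1, 147.3]
orientation: [3.142, 0.001, 0.0]
ft_force: [0.8, 0.7, -1.7]
width: 50.8
grasp_force: 30.0
t: 5.08
ee_pos: [527.4, 7.6, 147.1]
orientation: [3.141, 0.003, 0.001]
ft_force: [1.3, 0.8, -1.9]
width: 51.1
grasp_force: 30.0
[527.69486252   7.15340014 147.06132437]
lin [-0.7 -0.3  2.1]
ang [array([ 0.   , -0.001,  0.001]), array([ 1.000e-03,  0.000e+00, -3.141e+00])] q6 1.56
[282.01049633 148.23207934]
[281.83591994 186.68519026]
[281.71271738 228.27113792]
```

View pics/w3.png

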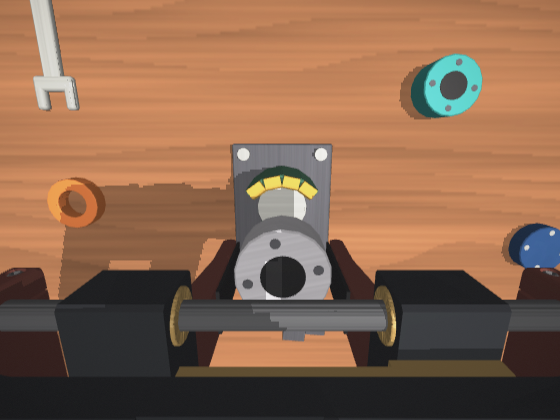

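The nest appears at base top edge row 144, bolts at (243,154) and (321,154), and yellow arc apex at rows 175–187, column 282. The yaw is about zero. The held housing's bore is at (283,277).

```bash
python3 - <<'E'
from h import *
c=cam("wrist"); o=ctrl.get_obs()["ee_pos"]; print(o)
print("base edge -60",w(c,282,144,12)-[60,0],"arc outer -38",w(c,282,175.5,89)-[38,0],"inner -30",w(c,282,187,89)-[30,0],"bolts",(w(c,243,154,14)+w(c,321,154,14))/2-[50.4,0])
print("plate L/R",w(c,258,207,32),w(c,306,207,32))
print("bore",w(c,283,277,o[2]-7.5+30), "rim outline pts", w(c,235,277,o[2]+22),w(c,331,277,o[2]+22))
E
```

```text
[527.78552126   6.86673362 146.95278111]
base edge -60 [529.5   6.7] arc outer -38 [530.9   6.6] inner -30 [530.2   6.6] bolts [529.55   6.65]
plate L/R [530.6  29.8] [530.7 -16.7]
bore [527.1   5.9] rim outline pts [526.8  30.9] [526.8 -19.1]
```

View pics/t3.png

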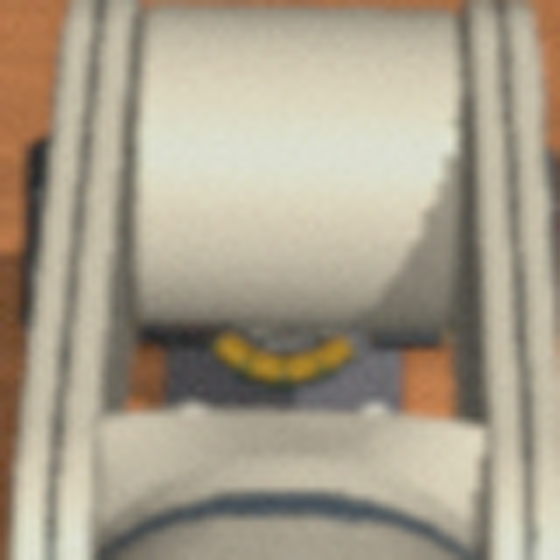

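```bash
python3 -m pendant '{"grip":[-1,-1,-1,-1,-1,-1,-1,-1,-1,-1],"linear":[[1.5,-0.5,10],[1.3,0,20],[0,0,20],[0,0,10],[0,0,5],[0,0,5],[0,0,5],[0,0,5],[0,0,0],[0,0,0]],"angular":[[0,0,0],[0,0,0],[0,0,0],[0,0,0],[0,0,0],[0,0,0],[0,0,0],[0,0,0],[0,0,0],[0,0,0]]}'
```

```text
t: 6.02
ee_pos: [529.8, 8.2, 66.8]
orientation: [3.142, 0.001, -0.0]
ft_force: [0.1, -0.4, -1.3]
width: 50.8
grasp_force: 30.0
```

```bash
python3 -m pendant '{"grip":[-1,-1,-1,-1,-1,-1,-1],"linear":[[0,0,6],[0,0,6],[0,0,6],[0,0,4],[0,0,2],[0,0,0],[0,0,0]],"angular":[[0,0,0],[0,0,0],[0,0,0],[0,0,0],[0,0,0],[0,0,0],[0,0,0]]}'
```

```text
t: 6.6
ee_pos: [529.7, 8.2, 42.5]
orientation: [3.142, 0.001, -0.001]
ft_force: [-0.3, -0.3, -1.6]
width: 50.8
grasp_force: 30.0
```

```bash
python3 -m pendant '{"grip":[-1,-1,-1,-1,-1],"linear":[[0,0,1],[0,0,1],[0,0,1],[0,0,0],[0,0,0]],"angular":[[0,0,0],[0,0,0],[0,0,0],[0,0,0],[0,0,0]]}'
```

```text
t: 7.02
ee_pos: [529.8, 8.3, 39.7]
orientation: [3.142, 0.001, 0.0]
ft_force: [0.1, 0.2, -1.6]
width: 51.1
grasp_force: 30.0
```

```bash
python3 -m pendant '{"grip":[-1,-1,-1,-1],"linear":[[0,0,1],[0,0,1],[0,0,0],[0,0,0]],"angular":[[0,0,0],[0,0,0],[0,0,0],[0,0,0]]}'
```

```text
t: 7.35
ee_pos: [529.9, 8.2, 38.1]
orientation: [-3.142, -0.001, -0.0]
ft_force: [-2.3, -0.5, 6.7]
width: 51.1
grasp_force: 30.0
```

Seated on the plate. Now I'll open and lift clear.

```bash
python3 -m pendant '{"grip":[1,1,1,1,1,1,1,1,1,1,1],"linear":[[0,0,0],[0,0,0],[0,0,0],[0,0,0],[0,0,0],[0,0,0],[0,0,-15],[0,0,-30],[0,0,-35],[0,0,-30],[0,0,0]],"angular":[[0,0,0],[0,0,0],[0,0,0],[0,0,0],[0,0,0],[0,0,0],[0,0,0],[0,0,0],[0,0,0],[0,0,0],[0,0,0]]}'
python3 - <<'E'
from h import *
c=cam("wrist"); im=ctrl.get_image("wrist"); o=ctrl.get_obs()["ee_pos"]; print(o)
cv2.imwrite("pics/w4.png",im[:,:,::-1]); print("exp housing top",px(c,[530,7.5,62]),"rim",px(c,[530,7.5,89]))
delta(526.5,223.7,60)
E
```

```text
t: 8.27
ee_pos: [533.4, 8.3, 153.1]
orientation: [3.142, 0.001, 0.014]
ft_force: [1.4, 0.7, 0.2]
width: 87.8
grasp_force: 0.0
[532.05186963   8.24875659 150.68807845]
exp housing top [282.49680558 220.89922423] rim [282.51715572 230.16205396]
lin [  -6.  -215.5   90.6]
```

View pics/w4.png

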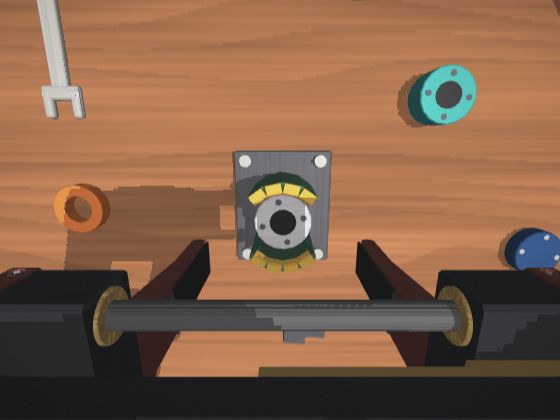

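Housing is seated and centred at (283,222). Next the spacer, which I'll measure by fitting its silhouette.

```bash
cat >> h.py <<'E'
def fit(kind,x,y,r,hgt):
    "fit cylinder silhouette to colour mask in the wrist view, from guess x,y"
    c=cam("wrist"); im=ctrl.get_image("wrist"); hsv=cv2.cvtColor(im,cv2.COLOR_RGB2HSV).astype(int)
    H,S,V=hsv[...,0],hsv[...,1],hsv[...,2]
    m=((H>95)&(H<125)&(S>110)&(V>40)) if kind=="blue" else ((H>8)&(H<20)&(S>200)&(V>120))
    a=np.linspace(0,2*np.pi,60)
    def sil(x,y):
        P=np.array([px(c,[x+r*np.cos(t),y+r*np.sin(t),z]) for t in a for z in (0,hgt)],np.float32)
        k=np.zeros(m.shape,np.uint8); cv2.fillConvexPoly(k,np.round(cv2.convexHull(P)[:,0]*16).astype(np.int32),255,shift=4); return k>0
    n,l,st,ce=cv2.connectedComponentsWithStats(m.astype(np.uint8))
    u=px(c,[x,y,hgt]); j=1+np.argmax([s[4]/(50+np.hypot(*(q-u))) for s,q in zip(st[1:],ce[1:])])
    mm=np.zeros(m.shape,np.uint8); cs,_=cv2.findContours((l==j).astype(np.uint8),0,2); cv2.fillPoly(mm,[cv2.convexHull(np.vstack(cs))],1); mm=mm>0
    from scipy.optimize import minimize
    f=lambda p:(sil(*p)^mm).sum()
    s=minimize(f,[x,y],method="Nelder-Mead",options=dict(initial_simplex=[[x,y],[x+8,y],[x,y+8]],xatol=.1))
    print("fit",s.x.round(1),"mismatch",s.fun,"area",mm.sum(),"box",st[j]); return s.x
E
python3 -m pendant '{"grip":[1,1,1,1,1,1,1,1,1,1,1,1],"linear":[[0,-15,0],[0,-27,0],[0,-27,0],[-1,-27,0],[-1,-27,0],[-1,-27,0],[-1,-27,0],[0,-24,15],[0,-14,30],[0,0,25],[0,0,0],[0,0,0]],"angular":[[0,0,0],[0,0,0],[0,0,0],[0,0,0],[0,0,0],[0,0,0],[0,0,0],[0,0,0],[0,0,0],[0,0,0],[0,0,0],[0,0,0]]}'
python3 - <<'E'
from h import *
s=fit("orange",526.5,223.7,26,16); delta(s[0],s[1],3,-np.pi/2)
E
```

```text
t: 9.32
ee_pos: [523.7, 222.6, 75.6]
orientation: [3.14, 0.002, -0.008]
ft_force: [-0.4, -0.6, 0.4]
width: 87.7
grasp_force: 0.0Traceback (most recent call last):
  File "<stdin>", line 2, in <module>
  File "h.py", line 36, in fit
    u=px(c,[x,y,hgt]); j=1+np.argmax([s[4]/(50+np.hypot(*(q-u))) for s,q in zip(st[1:],ce[1:])])
                           ~~~~~~~~~^^^^^^^^^^^^^^^^^^^^^^^^^^^^^^^^^^^^^^^^^^^^^^^^^^^^^^^^^^^^
    return _wrapfunc(a, 'argmax', axis=axis, out=out, **kwds)
    return _wrapit(obj, method, *args, **kwds)
    result = getattr(arr, method)(*args, **kwds)
ValueError: attempt to get argmax of an empty sequence
```

Threshold's off; I'll look at the colours and the picture.

```bash
python3 - <<'E'
from h import *
im=ctrl.get_image("wrist"); cv2.imwrite("pics/w5.png",im[:,:,::-1]); hsv=cv2.cvtColor(im,cv2.COLOR_RGB2HSV)
for u in range(200,372,8): print(u,hsv[240,u],end=" ")
print(hsv[120,100],hsv[100,300])
E
```

```text
200 [  4 112  57] 208 [ 12 129 121] 216 [ 12 130 120] 224 [ 12 132 120] 232 [ 12 136 173] 240 [ 12 135 176] 248 [ 12 136 175] 256 [ 12 149 185] 264 [ 15 166 229] 272 [ 11 175 195] 280 [ 11 175 197] 288 [ 11 175 195] 296 [ 11 177 193] 304 [ 11 162 156] 312 [ 12 131 128] 320 [ 12 136 184] 328 [ 12 137 183] 336 [ 12 136 182] 344 [ 12 135 181] 352 [ 12 135 179] 360 [ 12 136 178] 368 [  4 114  56] [ 12 136 171] [ 12 136 188]
```

View pics/w5.png

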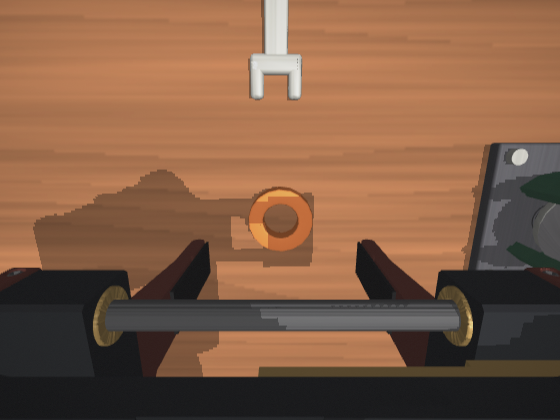

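The ring is centred at about (281,219), with the hole at (280.5,219). Saturation above 152 separates it from the wood. One more picture remains.

```bash
sed -i 's/(S>200)&(V>120)/(S>152)\&(V>90)/' h.py; python3 - <<'E'
from h import *
s=fit("orange",526.5,223.7,26,16); c=cam("wrist"); print(w(c,280.5,221,16)); delta(s[0],s[1],3,-np.pi/2)
E
```

```text
fit [528.7 224.2] mismatch 220.0 area 3261 box [ 249  188   64   64 2506]
[530.6 223.9]
lin [ 2.2 -1.1 75.7]
ang [array([-0.001, -0.001,  0.   ]), array([ 2.000e-03, -1.000e-03, -3.142e+00])] q6 1.95
```

```bash
python3 -m pendant '{"grip":[1,1,1,1,1],"linear":[[1,-1,22],[1,0,22],[1,0,22],[0,0,7],[0,0,0]],"angular":[[0,0,0],[0,0,0],[0,0,0],[0,0,0],[0,0,0]]}'; python3 -m pendant '{"grip":[-1,-1,-1,-1,-1,-1,-1,-1],"linear":[[0,0,0],[0,0,0],[0,0,0],[0,0,0],[0,0,0],[0,0,0],[0,0,0],[0,0,0]],"angular":[[0,0,0],[0,0,0],[0,0,0],[0,0,0],[0,0,0],[0,0,0],[0,0,0],[0,0,0]]}'
```

```text
t: 9.88
ee_pos: [528.2, 223.6, 4.2]
orientation: [3.141, -0.0, -0.002]
ft_force: [-0.2, -0.5, -0.6]
width: 87.9
grasp_force: 0.0
t: 10.55
ee_pos: [528.9, 224.3, 5.2]
orientation: [-3.141, -0.001, -0.001]
ft_force: [-0.4, -1.2, 6.1]
width: 50.5
grasp_force: 30.0
```

```bash
sed -i 's/def fit(kind,x,y,r,hgt):/def fit(kind,x,y,r,hgt,z0=0):/; s/for z in (0,hgt)\]/for z in (z0,z0+hgt)]/; s/u=px(c,\[x,y,hgt\])/u=px(c,[x,y,z0+hgt])/' h.py
python3 -m pendant '{"grip":[-1,-1,-1,-1,-1,-1,-1,-1,-1,-1,-1,-1],"linear":[[0,0,-15],[0,0,-30],[0,0,-35],[0,0,-35],[0,0,-15],[0,18,0],[0,27,0],[0,27,0],[0,27,0],[0,27,0],[0,27,0],[0,27,0]],"angular":[[0,0,0],[0,0,0],[0,0,0],[0,0,0],[0,0,0],[0,0,0],[0,0,0],[0,0,0],[0,0,0],[0,0,0],[0,0,0],[0,0,0]]}'
python3 -m pendant '{"grip":[-1,-1,-1,-1,-1],"linear":[[0,22,0],[0,14,0],[0,0,0],[0,0,0],[0,0,0]],"angular":[[0,0,0],[0,0,0],[0,0,0],[0,0,0],[0,0,0]]}'
python3 - <<'E'
from h import *
o=ctrl.get_obs()["ee_pos"]; print(o)
s=fit("orange",o[0],o[1],26,16,o[2]-4.5); delta(529.8,7.5,70,-np.pi/2)
E
```

```text
t: 11.55
ee_pos: [528.4, 43.0, 134.6]
orientation: [3.142, 0.002, -0.0]
ft_force: [0.7, -0.2, -0.3]
width: 50.4
grasp_force: 30.0
t: 11.97
ee_pos: [528.7, 8.7, 134.6]
orientation: [-3.141, -0.001, 0.0]
ft_force: [-0.6, -0.5, -0.4]
width: 50.5
grasp_force: 30.0
[528.70559956   8.69920173 134.57096108]
fit [528.4   8.1] mismatch 748.0 area 6284 box [ 238  214   90   86 5012]
lin [ 1.1  1.5 64.6]
ang [array([-0.   ,  0.   ,  0.001]), array([-0.  , -0.  , -3.14])] q6 1.56
```

```bash
python3 -m pendant '{"grip":[-1,-1,-1,-1,-1,-1,-1,-1,-1,-1],"linear":[[1,0.5,10],[0,0,15],[0,0,9],[0,0,5],[0,0,5],[0,0,5],[0,0,5],[0,0,6],[0,0,2],[0,0,0]],"angular":[[0,0,0],[0,0,0],[0,0,0],[0,0,0],[0,0,0],[0,0,0],[0,0,0],[0,0,0],[0,0,0],[0,0,0]]}'; python3 -m pendant '{"grip":[-1,-1,-1,-1],"linear":[[0,0,1],[0,0,1],[0,0,0],[0,0,0]],"angular":[[0,0,0],[0,0,0],[0,0,0],[0,0,0]]}'
```

```text
t: 12.85
ee_pos: [529.5, 7.7, 72.2]
orientation: [-3.142, -0.001, 0.001]
ft_force: [-0.3, -0.0, 0.1]
width: 50.3
grasp_force: 30.0
t: 13.18
ee_pos: [529.9, 7.7, 70.9]
orientation: [3.142, 0.001, 0.001]
ft_force: [0.9, -0.6, -0.0]
width: 50.4
grasp_force: 30.0
```

```bash
python3 -m pendant '{"grip":[-1,-1,-1,-1,-1],"linear":[[0,0,1],[0,0,1],[0,0,1],[0,0,0],[0,0,0]],"angular":[[0,0,0],[0,0,0],[0,0,0],[0,0,0],[0,0,0]]}'
```

```text
t: 13.6
ee_pos: [529.7, 7.8, 67.6]
orientation: [-3.142, -0.001, 0.0]
ft_force: [-0.2, -0.2, -0.6]
width: 50.1
grasp_force: 30.0
```

```bash
python3 -m pendant '{"grip":[-1,-1,-1,-1],"linear":[[0,0,1],[0,0,0.7],[0,0,0],[0,0,0]],"angular":[[0,0,0],[0,0,0],[0,0,0],[0,0,0]]}'
```

```text
t: 13.93
ee_pos: [529.9, 7.8, 66.3]
orientation: [-3.142, -0.001, -0.0]
ft_force: [-1.0, 0.5, 6.1]
width: 49.9
grasp_force: 30.0
```

```bash
python3 -m pendant '{"grip":[1,1,1,1,1,1,1,1,1,1,1],"linear":[[0,0,0],[0,0,0],[0,0,0],[0,0,0],[0,0,0],[0,0,0],[0,0,-15],[0,0,-30],[0,0,-25],[-3,15,-10],[-5,25,0]],"angular":[[0,0,0],[0,0,0],[0,0,0],[0,0,0],[0,0,0],[0,0,0],[0,0,0],[0,0,0],[0,0,0],[0,0,0],[0,0,0]]}'
python3 -m pendant '{"grip":[1,1,1,1,1,1,1,1,1,1,1,1],"linear":[[-5,27,0],[-5,27,0],[-5,27,0],[-5,27,0],[-5,27,0],[-5,27,0],[-5,27,0],[-6,27,20],[-5,18,30],[-3,5,20],[0,0,0],[0,0,0]],"angular":[[0,0,0],[0,0,0],[0,0,0],[0,0,0],[0,0,0],[0,0,0],[0,0,0],[0,0,0],[0,0,0],[0,0,0],[0,0,0],[0,0,0]]}'
python3 - <<'E'
from h import *
s=fit("blue",475.5,-270,26,18); delta(s[0],s[1],3,-np.pi/2)
c=cam("wrist"); im=ctrl.get_image("wrist"); print(px(c,[s[0],s[1],18])); cv2.imwrite("pics/w6.png",im[:,:,::-1])
E
```

```text
t: 14.85
ee_pos: [524.1, -31.5, 148.9]
orientation: [3.141, 0.005, 0.009]
ft_force: [0.7, -0.9, -0.3]
width: 87.8
grasp_force: 0.0
t: 15.85
ee_pos: [472.1, -271.0, 75.2]
orientation: [-3.14, 0.0, 0.004]
ft_force: [0.5, -0.2, 0.8]
width: 88.0
grasp_force: 0.0
fit [ 480.4 -272.2] mismatch 346.0 area 3338 box [ 251  183   65   66 3084]
lin [ 7.2  1.1 73.3]
ang [array([-0.   ,  0.   ,  0.001]), array([-1.000e-03, -1.000e-03, -3.141e+00])] q6 1.03
[282.97799244 218.85084224]
```

```bash
python3 -m pendant '{"grip":[1,1,1,1,1],"linear":[[4,0,15],[3,1,15],[0,0,10],[0,0,0],[0,0,0]],"angular":[[0,0,0],[0,0,0],[0,0,0],[0,0,0],[0,0,0]]}'
python3 - <<'E'
from h import *
s=fit("blue",480,-272,26,18); delta(s[0],s[1],3,-np.pi/2); c=cam("wrist")
P=np.array([px(c,[s[0]+26*np.cos(t),s[1]+26*np.sin(t),z]) for t in np.linspace(0,6.28,90) for z in (0,18)]); print(P.min(0),P.max(0)-P.min(0))
E
```

```text
t: 16.37
ee_pos: [480.2, -271.8, 36.4]
orientation: [-3.142, -0.003, 0.0]
ft_force: [1.1, 0.3, 0.6]
width: 88.2
grasp_force: 0.0
fit [ 479.5 -272.5] mismatch 455.0 area 4683 box [ 244  204   77   77 4346]
lin [-1.   0.4 33.8]
ang [array([ 0.   , -0.001,  0.001]), array([ 1.00e-03,  1.00e-03, -3.14e+00])] q6 1.03
[242.36258336 202.8803901 ] [79.35293183 80.66575231]
```

```bash
python3 -m pendant '{"grip":[1,1,1,-1,-1,-1,-1,-1,-1,-1,-1],"linear":[[0,0,20],[0,0,12],[0,0,0],[0,0,0],[0,0,0],[0,0,0],[0,0,0],[0,0,0],[0,0,0],[0,0,0],[0,0,0]],"angular":[[0,0,0],[0,0,0],[0,0,0],[0,0,0],[0,0,0],[0,0,0],[0,0,0],[0,0,0],[0,0,0],[0,0,0],[0,0,0]]}'
python3 -m pendant '{"grip":[-1,-1,-1,-1,-1,-1,-1,-1,-1,-1,-1,-1],"linear":[[0,0,-15],[0,0,-30],[0,0,-35],[0,0,-35],[0,0,-20],[4,-20,0],[5,-28,0],[5,-28,0],[5,-28,0],[5,-28,0],[5,-28,0],[5,-28,0]],"angular":[[0,0,0],[0,0,0],[0,0,0],[0,0,0],[0,0,0],[0,0,0],[0,0,0],[0,0,0],[0,0,0],[0,0,0],[0,0,0],[0,0,0]]}'
python3 -m pendant '{"grip":[-1,-1,-1,-1,-1,-1,-1],"linear":[[5,-28,0],[5,-28,0],[4,-22,0],[2,-13,0],[0,0,0],[0,0,0],[0,0,0]],"angular":[[0,0,0],[0,0,0],[0,0,0],[0,0,0],[0,0,0],[0,0,0],[0,0,0]]}'
python3 - <<'E'
from h import *
o=ctrl.get_obs()["ee_pos"]; print(o)
s=fit("blue",o[0],o[1],26,18,o[2]-4.5); delta(529.8,7.5,82,-np.pi/2)
E
```

```text
t: 17.33
ee_pos: [480.2, -272.4, 4.3]
orientation: [3.141, 0.001, 0.001]
ft_force: [-0.9, 0.2, 3.8]
width: 51.0
grasp_force: 30.0
t: 18.33
ee_pos: [513.6, -82.9, 138.8]
orientation: [-3.142, -0.001, 0.001]
ft_force: [-0.2, 0.1, -0.2]
width: 50.8
grasp_force: 30.0
t: 18.92
ee_pos: [529.5, 6.0, 138.8]
orientation: [3.141, 0.001, -0.001]
ft_force: [-0.3, -0.6, -0.8]
width: 51.1
grasp_force: 30.0
[529.47401555   5.97213398 138.80662406]
fit [528.5   5.6] mismatch 906.0 area 6330 box [ 237  216   92   84 5941]
lin [ 0.3 -1.8 56.9]
ang [array([ 0.,  0., -0.]), array([ 1.000e-03, -0.000e+00,  3.141e+00])] q6 1.56
```

```bash
python3 -m pendant '{"grip":[-1,-1,-1,-1,-1,-1,-1,-1,-1],"linear":[[0.5,-1.8,10],[0,0,12],[0,0,10],[0,0,6],[0,0,5],[0,0,5],[0,0,4],[0,0,0],[0,0,0]],"angular":[[0,0,0],[0,0,0],[0,0,0],[0,0,0],[0,0,0],[0,0,0],[0,0,0],[0,0,0],[0,0,0]]}'; python3 -m pendant '{"grip":[-1,-1,-1,-1],"linear":[[0,0,1],[0,0,1],[0,0,0],[0,0,0]],"angular":[[0,0,0],[0,0,0],[0,0,0],[0,0,0]]}'
```

```text
t: 19.72
ee_pos: [530.3, 8.6, 86.9]
orientation: [-3.142, -0.001, 0.0]
ft_force: [-0.6, 0.0, -0.9]
width: 50.9
grasp_force: 30.0
t: 20.05
ee_pos: [530.4, 8.6, 85.1]
orientation: [-3.142, -0.001, -0.001]
ft_force: [0.1, -0.1, -1.1]
width: 50.9
grasp_force: 30.0
```

```bash
python3 -m pendant '{"grip":[-1,-1,-1,-1],"linear":[[0,0,1],[0,0,1],[0,0,0],[0,0,0]],"angular":[[0,0,0],[0,0,0],[0,0,0],[0,0,0]]}'; python3 -m pendant '{"grip":[-1,-1,-1],"linear":[[0,0,1],[0,0,0],[0,0,0]],"angular":[[0,0,0],[0,0,0],[0,0,0]]}'
```

```text
t: 20.38
ee_pos: [530.2, 8.5, 82.9]
orientation: [-3.142, -0.001, 0.0]
ft_force: [0.9, -1.0, -0.1]
width: 51.0
grasp_force: 30.0
t: 20.63
ee_pos: [530.5, 8.6, 82.3]
orientation: [-3.142, -0.001, -0.001]
ft_force: [-0.3, 0.3, 4.1]
width: 50.3
grasp_force: 30.0
```

```bash
python3 -m pendant '{"grip":[1,1,1,1,1,1,1,1,1,1,1,1],"linear":[[0,0,0],[0,0,0],[0,0,0],[0,0,0],[0,0,0],[0,0,0],[0,0,-10],[0,0,-20],[0,0,-20],[0,0,-15],[0,0,0],[0,0,0]],"angular":[[0,0,0],[0,0,0],[0,0,0],[0,0,0],[0,0,0],[0,0,0],[0,0,0],[0,0,0],[0,0,0],[0,0,0],[0,0,0],[0,0,0]]}'
python3 - <<'E'
from h import *
im=ctrl.get_image("wrist"); o=ctrl.get_obs()["ee_pos"]; print(o)
fit("blue",530,8,26,18,78)
cv2.imwrite("pics/w7.png",cv2.resize(im[100:290,180:380,::-1],(800,600)[:1]+(760,))[:600])
E
```

```text
t: 21.63
ee_pos: [530.9, 8.6, 148.0]
orientation: [3.142, 0.001, 0.004]
ft_force: [-0.3, -0.9, -0.0]
width: 87.8
grasp_force: 0.0
[530.16432405   8.54664206 147.04478409]
fit [530.4   7.4] mismatch 341.0 area 3477 box [ 250  195   66   66 3218]
```

View pics/w7.png

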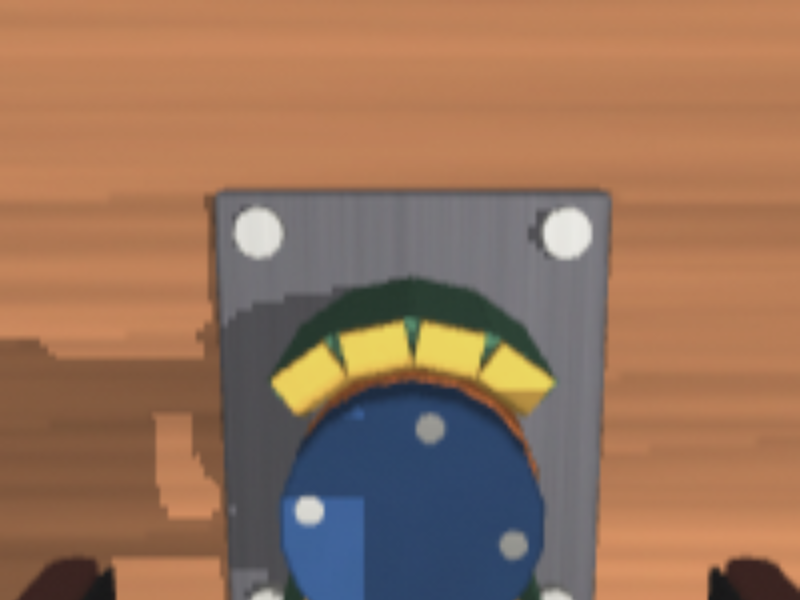

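Disc seated flat and centred. Now I'll shut the fingers and press.

```bash
python3 -m pendant '{"grip":[-1,-1,-1,-1,-1,-1,-1,-1,-1,-1,-1,-1],"linear":[[0,0.8,0],[0,0,0],[0,0,0],[0,0,0],[0,0,0],[0,0,0],[0,0,0],[0,0,0],[0,0,0],[0,0,0],[0,0,12],[0,0,12]],"angular":[[0,0,0],[0,0,0],[0,0,0],[0,0,0],[0,0,0],[0,0,0],[0,0,0],[0,0,0],[0,0,0],[0,0,0],[0,0,0],[0,0,0]]}'
python3 -m pendant '{"grip":[-1,-1,-1,-1,-1,-1,-1,-1],"linear":[[0,0,10],[0,0,6],[0,0,4],[0,0,2],[0,0,1],[0,0,0],[0,0,0],[0,0,0]],"angular":[[0,0,0],[0,0,0],[0,0,0],[0,0,0],[0,0,0],[0,0,0],[0,0,0],[0,0,0]]}'
```

```text
t: 22.73
ee_pos: [531.0, 7.8, 123.4]
orientation: [3.142, 0.001, 0.003]
ft_force: [-0.3, 0.5, 0.2]
width: 11.3
grasp_force: 0.0
t: 23.4
ee_pos: [530.6, 7.7, 100.4]
orientation: [3.142, 0.001, 0.001]
ft_force: [0.2, -0.3, 0.3]
width: 0.6
grasp_force: 0.0
```

```bash
python3 -m pendant '{"grip":[-1,-1,-1,-1,-1],"linear":[[0,0,1],[0,0,1],[0,0,1],[0,0,0],[0,0,0]],"angular":[[0,0,0],[0,0,0],[0,0,0],[0,0,0],[0,0,0]]}'; python3 -m pendant '{"grip":[-1,-1,-1,-1],"linear":[[0,0,1],[0,0,0.5],[0,0,0],[0,0,0]],"angular":[[0,0,0],[0,0,0],[0,0,0],[0,0,0]]}'
```

```text
t: 23.82
ee_pos: [530.2, 7.7, 96.9]
orientation: [-3.142, -0.001, 0.0]
ft_force: [-0.3, 0.2, -0.4]
width: 0.7
grasp_force: 0.0
t: 24.15
ee_pos: [530.5, 7.7, 95.7]
orientation: [-3.142, -0.001, -0.001]
ft_force: [-1.4, -0.1, 4.0]
width: 0.3
grasp_force: 2.1
```

```bash
python3 -m pendant '{"grip":[-1,-1,-1,-1,-1,-1,-1,-1,-1],"linear":[[0,0,1],[0,0,1],[0,0,1],[0,0,1],[0,0,1],[0,0,1],[0,0,0.7],[0,0,0],[0,0,0]],"angular":[[0,0,0],[0,0,0],[0,0,0],[0,0,0],[0,0,0],[0,0,0],[0,0,0],[0,0,0],[0,0,0]]}'
```

```text
t: 24.9
ee_pos: [530.6, 7.8, 89.2]
orientation: [-3.142, -0.001, -0.001]
ft_force: [-1.0, 0.5, 7.6]
width: 0.7
grasp_force: 4.1
```

```bash
python3 -m pendant '{"grip":[-1,-1,-1,-1],"linear":[[0,0,0],[0,0,0],[0,0,0],[0,0,0]],"angular":[[0,0,0],[0,0,0],[0,0,0],[0,0,0]]}';python3 -m pendant '{"grip":[-1,-1,-1,-1,-1],"linear":[[0,0,0.3],[0,0,0],[0,0,0],[0,0,0],[0,0,0]],"angular":[[0,0,0],[0,0,0],[0,0,0],[0,0,0],[0,0,0]]}'
python3 - <<'E'
from h import *
fit("blue",530,8,26,18,71)
E
```

```text
t: 25.23
ee_pos: [530.6, 7.8, 89.2]
orientation: [3.142, 0.001, 0.001]
ft_force: [-1.6, -0.6, 8.3]
width: 0.6
grasp_force: 4.0
t: 25.65
ee_pos: [530.6, 7.7, 88.9]
orientation: [3.142, 0.001, 0.001]
ft_force: [-1.6, 0.7, 8.0]
width: 0.3
grasp_force: 4.1
fit [529.6   7.7] mismatch 1185.0 area 5034 box [ 239  211   85   81 2837]
```

Steady at 8 N with the top at about 89 mm, which is flush. Handing in.

```bash
python3 -m pendant '{"grip":[-1,-1,-1,-1,-1,-1],"linear":[[0,0,0],[0,0,0],[0,0,0],[0,0,0],[0,0,0],[0,0,0]],"angular":[[0,0,0],[0,0,0],[0,0,0],[0,0,0],[0,0,0],[0,0,0]]}'; python3 -c "
from workcell import ctrl
print(ctrl.close_job())"
```

```text
t: 26.2
ee_pos: [530.6, 7.7, 88.9]
orientation: [3.142, 0.001, 0.001]
ft_force: [-0.9, 0.5, 7.9]
width: 0.7
grasp_force: 4.1
the job is handed in; nothing more can be done
None
```

The housing, spacer and top disc are stacked in the nest and held pressed about flush with the rim (fingertips at 88.9 mm, rim at 89 mm) at about 8 N; I handed the job in at 26.2 s, and no verdict came back.

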